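Slide the flat tin along the display rail to the divider

TASK

Two round tins of the same width stand against the wooden display rail on the shop counter, one on each side of its divider. Gently push the low flat tin along the rail until it stands right up against the divider, keeping it standing on the counter and close along the rail all the way (do not lift it). Leave the tall tin where it stands.

Things in the scene. Friction and masses are not known exactly. Their poses are not given: they have to be found in the camera images.
- flat_tin: Low round closed tin to slide: upright cylinder, 96 mm diameter, 62 mm high, painted metal, 0.3 to 0.6 kg, too wide to grasp; slides on the counter. Origin: centre of its underside; z up. Starts within 3 mm of the rail's near face, on either side of the divider, centre 150 to 240 mm from the divider's middle. No goods but the tins within 100 mm of that face; others nearby up to 90 mm high.
- rail: Fixed dark wood wall, 640 mm long (y), 30 high, 18 thick. Origin: counter level, on its near face (the tins' side, facing the robot), at the divider's middle. x: away from the robot, into the wood; y: along it to the robot's left; z up. Divider block: y -20 to 20, x -70 to 0, 45 mm high. Flat tin against rail and divider: centre x = -48, y = +68 or -68 mm.
- tall_tin: The tall round tin, to be left alone: 96 mm in diameter, 135 mm high, same look, standing against the rail on the other side of the divider, its centre 150 to 240 mm from the divider's middle. Origin: centre of its underside; z up.

How it is judged:
By the outcome, as a careful person would: the job done as asked, in the order asked, and still so for the second after the job is handed in, with the robot touching nothing.
It also fails if it takes over 35 s, if anything falls off the work surface, if the arm or the gripper's body presses on something with over 40 N, if the wrist force passes 120 N, or if a joint passes its speed limit or range.

ROBOT

A 6-joint arm with a two-finger parallel gripper is mounted at the origin on the work surface. World frame = base frame: x ahead of the robot, y to its left, z up, the work surface at z = 0. Lengths are in m, angles in degrees, forces in N, time in s.
With the tool pointing down it reaches from about 0.35 to 0.875 m from the base axis. Payload 4.2 kg.
Tool frame: the origin (TCP) lies midway between the tips of the shut fingers; the grasp point (between the pads) lies 19 mm behind it; z points along the fingers, y is the line along which they close (so a half turn about z gives the same grasp; the last joint's range is limited). The gripper opens to 87 mm and grips with 3 to 60 N. Pads are 19 mm wide; open, the fingers measure 117 mm over their backs; the gripper's body (75 mm by 190 mm) begins 51 mm behind the grasp point.
Start: joints at [-56.115, 22.042, 0.453, 0, -68.411, -14.817], TCP at [0.204, -0.591, 0.223] pointing down, gripper open.
Joint ranges: [-179.83, 179.83], [-69.29, 118.12], [-61.27, 80.66], [-181.25, 117.63], [-171.15, -9.14], [-177.46, 177.46]. Speed limits (degrees/s): [159.86, 159.86, 180, 180, 180, 180].

INTERFACE

Orientations are given as a 3x3 rotation matrix whose columns are the frame's x, y, z axes.
In Python, from station import r, cam, monitor gives the robot as it stands (r), with the cameras (cam) and the readings (monitor).
- The arm moves only by the tool nudge_tcp, called after "Emit:" in YAML: its name, and indented under it one key for each argument. Schema: {"type":"object","properties":{"offsets":{"type":"array","items":{"type":"object","properties":{"jaw":{"type":"number"},"pos":{"type":"array","items":{"type":"number"},"minItems":3,"maxItems":3},"rotvec":{"type":"array","items":{"type":"number"},"minItems":3,"maxItems":3}},"additionalProperties":false,"required":["jaw"]},"minItems":1,"maxItems":8},"only":{"type":"string"},"quiet":{"type":"boolean"},"lines":{"type":"string"}},"required":["offsets"],"additionalProperties":false}. offsets is a list of rows, 1 to 8 of them, each an object with the fields jaw (the opening from 0.0 (shut) to 1.0 (fully open)), pos (a list: dx, dy, dz in m), rotvec (a list: a rotation vector rx, ry, rz in degrees); a field left out counts as zero (the opening has to be given); each row is the pose to reach, as a shift and turn from the pose commanded when the call began, along the tool's axes at that moment; what a row does not reach only later rows make up. A row lasts 1/10 s, in which the tool goes at most 0.05 m and 8.59 degrees, less where a joint would pass 70% of its speed; a pose out of reach is approached as far as the arm can. The fingers move at their own pace and stop on an object; the grip force is fixed at half the most. Time passes only in rows, so rows that do not move let the fingers close. The tool returns the time, the measured TCP pose, the force, the opening and the grip force at its end. only (a regular expression) keeps the lines of the reply that match it, lines (a string "A,B") keeps lines A to B, and quiet returns only ok. Input that does not fit is refused with a message, and nothing moves.
- monitor.sense(): the state, without advancing time (a new reading comes with each control period).
- cam.capture(name): name is "side" or "top" or "wrist"; returns a dict with "pixels" (400x640x3 uint8, red, green, blue), "z_map" (400x640 float32, m along the optical axis (not along the pixel's ray), 0 where there is no reading), "K" (3x3 intrinsics, pixels), "world_from_camera" (4x4, takes a point from camera to world coordinates). Camera axes: x right, y up, looking along -z (the intrinsics and any distortion apply to the point x, -y, -z); pixel columns grow to the right and rows downward; lengths in m; the calibration is good to about 2 mm. A picture is of the moment at which its call begins.
- r.finish_job(): hands the job in; it is judged then, once.
The state is a dict: "time_s": time; "joints": joint angles; "joint_velocities": joint speeds; "effort": joint torques, N m; "tcp_pos": TCP position; "ee_rot": TCP orientation; "wrist_force": force on the tool from outside, world axes, zero at the start; "moment": the same for the moment, N m; "gripper_width": opening from 0.0 (shut) to 1.0 (fully open); "gripper_force": force on a finger pad.
Only numpy, scipy, OpenCV 4.12 (cv2) and the standard library are available. Lean on these libraries where they do the work, as an engineer would, in place of code of your own. Each camera call takes 0.05 s, during which the arm holds its last target. There are 200 camera calls.

## Working session

There is one attempt and no reset: what is moved stays moved. The work goes in short steps, Python scripts to look and compute and a tool call to move; the robot and the scene stay as the last step left them, time stands still between calls to the robot, and variables do not carry over. Pictures are saved under pics/ and viewed, at most 10 in all, crops included, and the job is handed in when it is done.

```bash
ls; mkdir -p pics; python3 - <<'E'
from station import r, cam, monitor
import cv2,numpy as np
for n in("top","side"):
    c=cam.capture(n); cv2.imwrite(f"pics/{n}0.png",c["pixels"][:,:,::-1]); np.savez(f"{n}0.npz",**{k:c[k] for k in("pixels","z_map","K","world_from_camera")}); print(n,c["K"].round(1).tolist(),c["world_from_camera"].round(3).tolist(),[k for k in c])
s=monitor.sense(); print(s["time_s"],s["tcp_pos"],np.round(s["ee_rot"],3).tolist())
E
```

```text
pics
station.py
top [[373.4, 0.0, 322.2], [0.0, 373.4, 196.5], [0.0, 0.0, 1.0]] [[-0.006, 0.991, -0.134, 0.47], [-1.0, -0.006, 0.003, -0.004], [0.002, 0.134, 0.991, 0.778], [0.0, 0.0, 0.0, 1.0]] ['pixels', 'z_map', 'K', 'world_from_camera']
side [[392.1, 0.0, 318.7], [0.0, 392.1, 203.3], [0.0, 0.0, 1.0]] [[0.983, 0.121, -0.138, 0.458], [-0.182, 0.575, -0.798, -0.515], [-0.017, 0.809, 0.587, 0.43], [0.0, 0.0, 0.0, 1.0]] ['pixels', 'z_map', 'K', 'world_from_camera']
0.1 [ 0.2040147  -0.59019658  0.22156027] [[-0.945, -0.327, -0.001], [-0.327, 0.945, 0.002], [0.0, 0.002, -1.0]]
```

View pics/top0.png

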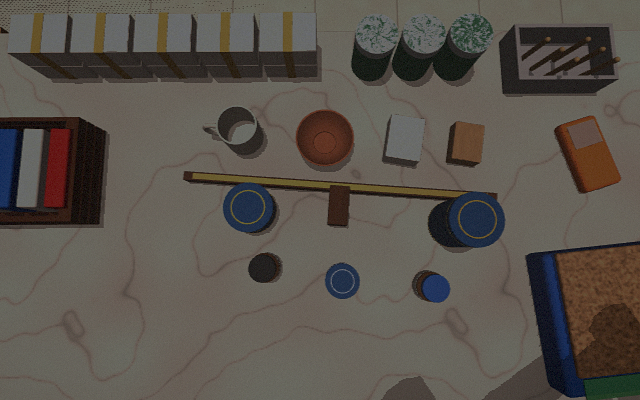

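View pics/side0.png

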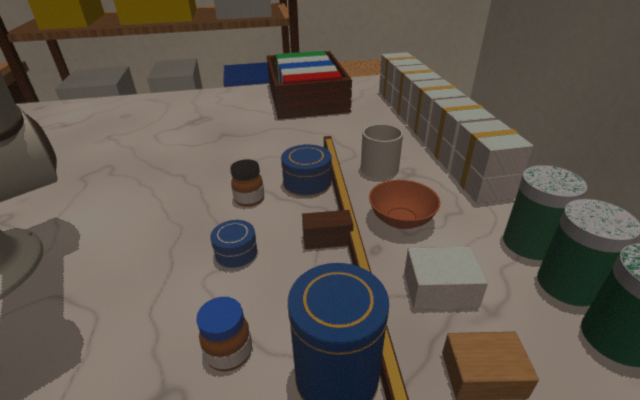

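The top view shows the flat tin at (249,207), left of the divider (338,205), with the tall tin at (475,219). The rail runs from (185,176) to (495,196). In the side view the flat tin's lid is at about (306,158).

```bash
cat > h.py <<'E'
import numpy as np,cv2
def load(n): return dict(np.load(n+".npz"))
def cloud(c):
    K,T=c["K"],c["world_from_camera"]; v,u=np.mgrid[:400,:640]; z=c["z_map"]
    P=np.stack([(u-K[0,2])/K[0,0]*z,-(v-K[1,2])/K[1,1]*z,-z],-1)
    W=P@T[:3,:3].T+T[:3,3]; W[z==0]=np.nan; return W
def ray(c,u,v):
    K,T=c["K"],c["world_from_camera"]
    return T[:3,3],T[:3,:3]@np.array([(u-K[0,2])/K[0,0],-(v-K[1,2])/K[1,1],-1])
def onplane(c,u,v,z):
    o,d=ray(c,u,v); return o+d*(z-o[2])/d[2]
def tri(a,b):
    (o1,d1),(o2,d2)=a,b; t=np.linalg.lstsq(np.stack([d1,-d2],1),o2-o1,rcond=None)[0]
    p,q=o1+t[0]*d1,o2+t[1]*d2; return (p+q)/2,np.linalg.norm(p-q)
def ring(c,x0,x1,y0,y1):   # yellow ring on a lid -> ellipse centre (largest-outline contour)
    h=cv2.cvtColor(c["pixels"],cv2.COLOR_RGB2HSV); m=cv2.inRange(h,(12,50,50),(35,255,255)); k=np.zeros_like(m); k[y0:y1,x0:x1]=m[y0:y1,x0:x1]
    cs=cv2.findContours(k,cv2.RETR_EXTERNAL,cv2.CHAIN_APPROX_NONE)[0]; p=max(cs,key=lambda q:cv2.contourArea(cv2.convexHull(q))); return cv2.fitEllipse(cv2.convexHull(p))
E
python3 - <<'E'
from h import *
t,s=load("top0"),load("side0")
for nm,a,b in(("flat",(225,272,184,230),(282,330,148,172)),("tall",(450,503,194,245),(298,380,270,330))):
    e1,e2=ring(t,*a),ring(s,*b); print(nm,np.round(e1[0]+e1[1],1),np.round(e2[0]+e2[1],1),[x.round(4) for x in tri(ray(t,*e1[0]),ray(s,*e2[0]))])
W=cloud(t)
L=W[190:225,230:270].reshape(-1,3);L=L[L[:,2]>.05];print("lid depth: z",np.median(L[:,2]),L.min(0),L.max(0))
D=W[190:225,328:350].reshape(-1,3);D=D[(D[:,2]>.038)&(D[:,2]<.055)];print("div",len(D),D.min(0),D.max(0),D.mean(0))
B=W[165:205,180:500].reshape(-1,3);B=B[(B[:,2]>.024)&(B[:,2]<.035)];
near=[];far=[]
for y in np.arange(B[:,1].min(),B[:,1].max(),.01):
    q=B[abs(B[:,1]-y)<.005]
    if len(q)>5: near.append((y,q[:,0].min()));far.append((y,q[:,0].max()))
for e in(near,far): e=np.array(e); vx,vy,x0,y0=cv2.fitLine(e.astype(np.float32),cv2.DIST_HUBER,0,.01,.01).ravel(); print("line x=",y0-vy/vx*x0,"+",vy/vx,"y; resid",np.std(e[:,1]-(y0+vy/vx*(e[:,0]-x0))))
print("rail ends",B[:,1].min(),B[:,1].max())
print("near others tops:",[ (W[v,u]).round(3).tolist() for u,v in((264,267),(342,280),(434,288),(240,125),(325,138))])
E
```

```text
flat [247.3 206.7  34.   34.9] [305.1 155.9  16.8  33.2] [array([0.5471, 0.1379, 0.0646]), np.float64(0.0006)]
tall [477.  218.9  37.7  39.8] [337.8 299.5  55.5  70.5] [array([ 0.5165, -0.2724,  0.1351]), np.float64(0.0009)]
lid depth: z 0.061606140901902195 [0.51407664 0.09631816 0.05065187] [0.58070979 0.17322046 0.06525813]
div 702 [ 0.51413601 -0.05957627  0.03945634] [ 0.58216625 -0.01710015  0.04853106] [ 0.54814871 -0.03797498  0.04399037]
line x= 0.5869143 + 0.07522264 y; resid 0.006565596377001042
line x= 0.60422957 + 0.07700287 y; resid 0.0006643915253897069
rail ends -0.35900490879139024 0.2777124796412727
near others tops: [[0.434, 0.103, 0.072], [0.407, -0.043, 0.046], [0.393, -0.212, 0.07], [0.73, 0.169, 0.004], [0.7, -0.013, 0.005]]
```

The tin's lid triangulates to z = 0.0646, against 0.062 given. In the rail frame the tin is at (-49.6, +175) mm, so it has to travel about 107 mm. I'll push with partly open fingers straddling the tin's back, with tool y across the rail.

Emit:
nudge_tcp:
  offsets:
    - {"jaw": 0.46,"pos": [-0.27,0.297,0],"rotvec": [0,0,-66.5]}
    - {"jaw": 0.46,"pos": [-0.27,0.297,0],"rotvec": [0,0,-66.5]}
    - {"jaw": 0.46,"pos": [-0.27,0.297,0],"rotvec": [0,0,-66.5]}
    - {"jaw": 0.46,"pos": [-0.27,0.297,0],"rotvec": [0,0,-66.5]}
    - {"jaw": 0.46,"pos": [-0.27,0.297,0],"rotvec": [0,0,-66.5]}
    - {"jaw": 0.46,"pos": [-0.27,0.297,0],"rotvec": [0,0,-66.5]}
    - {"jaw": 0.46,"pos": [-0.27,0.297,0],"rotvec": [0,0,-66.5]}
    - {"jaw": 0.46,"pos": [-0.27,0.297,0],"rotvec": [0,0,-66.5]}

```text
time_s: 0.9
tcp_pos: [0.3619, -0.2211, 0.2225]
ee_rot: [[-0.072, -0.997, 0.0], [-0.997, 0.072, 0.0], [-0.0, -0.0, -1.0]]
wrist_force: [0.2, 0.5, 0.3]
gripper_width: 0.473
gripper_force: 0.0
```

```bash
python3 - <<'E'
from station import r, cam, monitor
import numpy as np
s=monitor.sense();R=np.array(s["ee_rot"]);print(s["time_s"],s["tcp_pos"],R.round(3).tolist(),s["gripper_width"],np.round(s["joints"],1))
print("delta tool",R.T@(np.array([.555,.230,.2])-s["tcp_pos"]))
E
```

```text
0.9 [ 0.36191755 -0.22108931  0.22250428] [[-0.072, -0.997, 0.0], [-0.997, 0.072, 0.0], [-0.0, -0.0, -1.0]] 0.4729904771360642 [ -9.3   2.  -25.7  -0.  -62.3   5.1]
delta tool [-0.46387442 -0.15993471  0.02258881]
```

Emit:
nudge_tcp:
  offsets:
    - {"jaw": 0.46,"pos": [-0.37,-0.128,0]}
    - {"jaw": 0.46,"pos": [-0.37,-0.128,0]}
    - {"jaw": 0.46,"pos": [-0.37,-0.128,0]}
    - {"jaw": 0.46,"pos": [-0.37,-0.128,0]}
    - {"jaw": 0.46,"pos": [-0.37,-0.128,0]}
    - {"jaw": 0.46,"pos": [-0.37,-0.128,0]}
    - {"jaw": 0.46,"pos": [-0.37,-0.128,0]}
    - {"jaw": 0.46,"pos": [-0.37,-0.128,0]}
  quiet: true

```text
ok
```

Emit:
nudge_tcp:
  offsets:
    - {"jaw": 0.46}
    - {"jaw": 0.46}
  quiet: true

```text
ok
```

```bash
python3 - <<'E'
from station import r, cam, monitor
import numpy as np,cv2
c=cam.capture("wrist");cv2.imwrite("pics/wrist1.png",c["pixels"][:,:,::-1]);np.savez("wrist1.npz",**{k:c[k] for k in("pixels","z_map","K","world_from_camera")})
s=monitor.sense();R=np.array(s["ee_rot"]);print(s["time_s"],s["tcp_pos"],R.round(4).tolist(),s["gripper_width"],np.round(s["joints"],1))
print("delta tool",R.T@(np.array([.555,.230,.2])-s["tcp_pos"]))
E
```

```text
1.95 [0.51739681 0.13573187 0.22187171] [[-0.0771, -0.997, -0.0017], [-0.997, 0.0771, -0.0008], [0.0009, 0.0016, -1.0]] 0.45996866214939314 [ 32.1  13.4 -12.2  -0.  -64.6 -36.5]
delta tool [-0.09690568 -0.03026035  0.02173597]
```

View pics/wrist1.png

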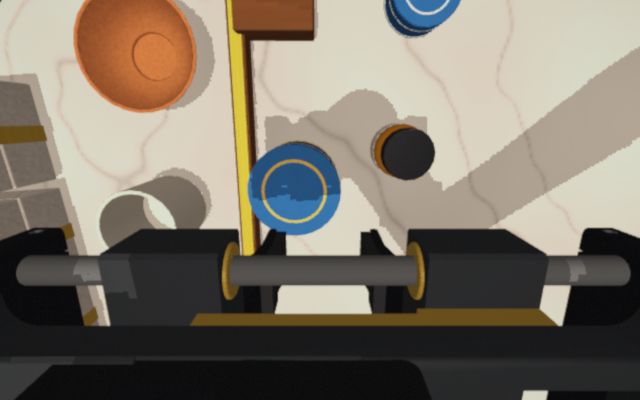

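The wrist view shows the flat tin's lid ring at about (294,190), the rail's yellow strip down column 240, and the divider's near corner at about (258-313,38). I'll re-measure the tin and rail from this view.

```bash
python3 - <<'E'
from h import *
c=load("wrist1");t=load("top0")
e=ring(c,256,335,150,232); p=onplane(c,*e[0],.062); print(e[0],p, "tri w/ top",tri(ray(c,*e[0]),ray(t,*ring(t,225,272,184,230)[0])))
W=cloud(c); sub=W[:225,215:320].reshape(-1,3)
B=sub[(sub[:,2]>.025)&(sub[:,2]<.034)]
A=[(y,np.percentile(B[abs(B[:,1]-y)<.004][:,0],2),np.percentile(B[abs(B[:,1]-y)<.004][:,0],98)) for y in np.arange(.0,.2,.01) if (abs(B[:,1]-y)<.004).sum()>10]
print(np.round(A,4).tolist())
D=W[:45,225:325].reshape(-1,3);D=D[(D[:,2]>.040)&(D[:,2]<.05)];print("div max y",np.percentile(D[:,1],99.5),D.min(0),D.max(0))
# yellow strip edges on z=.03
h=cv2.cvtColor(c["pixels"],cv2.COLOR_RGB2HSV);m=cv2.inRange(h,(20,100,80),(35,255,255))
P=[]
for v in range(20,240,10):
    x=np.nonzero(m[v,215:252])[0]+215
    if len(x): P.append(np.r_[onplane(c,x[0]-.5,v,.03)[:2],onplane(c,x[-1]+.5,v,.03)[:2]])
P=np.array(P);print("strip far/near fits",np.polyfit(P[:,1],P[:,0],1),np.polyfit(P[:,3],P[:,2],1))
E
```

```text
(293.61676025390625, 190.6477508544922) [0.54722542 0.13707506 0.062     ] tri w/ top (array([ 0.55600988,  0.15418294, -0.01714395]), np.float64(0.0005025285589706717))
[[0.0, 0.5866, 0.6037], [0.01, 0.5873, 0.6048], [0.02, 0.588, 0.6054], [0.03, 0.5888, 0.6059], [0.04, 0.5895, 0.6068], [0.05, 0.5905, 0.6074], [0.06, 0.5911, 0.6083], [0.07, 0.592, 0.6096], [0.08, 0.5926, 0.6099], [0.09, 0.5329, 0.6106], [0.1, 0.521, 0.6118], [0.11, 0.5951, 0.6118], [0.12, 0.5971, 0.6133], [0.13, 0.6017, 0.6137], [0.14, 0.604, 0.615], [0.15, 0.604, 0.6158], [0.16, 0.6018, 0.616], [0.17, 0.5999, 0.6174], [0.18, 0.6005, 0.6171]]
div max y -0.01668994256023501 [ 0.51354864 -0.04741831  0.04000749] [ 0.5926561  -0.01591728  0.04700373]
strip far/near fits [0.0773002  0.60210684] [0.07170657 0.59031728]
```

Emit:
nudge_tcp:
  offsets:
    - {"jaw": 0.46,"pos": [-0.05,-0.016,0]}
    - {"jaw": 0.46,"pos": [-0.094,-0.03,0]}
    - {"jaw": 0.46,"pos": [-0.094,-0.03,0.05]}
    - {"jaw": 0.46,"pos": [-0.094,-0.03,0.1]}
    - {"jaw": 0.46,"pos": [-0.094,-0.03,0.145]}
    - {"jaw": 0.46,"pos": [-0.094,-0.03,0.18]}
    - {"jaw": 0.46,"pos": [-0.094,-0.03,0.194]}
    - {"jaw": 0.46,"pos": [-0.094,-0.03,0.194]}

```text
time_s: 2.75
tcp_pos: [0.5542, 0.2256, 0.0271]
ee_rot: [[-0.079, -0.997, -0.003], [-0.997, 0.079, -0.003], [0.003, 0.003, -1.0]]
wrist_force: [0.3, 0.5, 1.0]
gripper_width: 0.465
gripper_force: 0.0
```

```bash
python3 - <<'E'
from station import r, cam, monitor
import numpy as np
s=monitor.sense();R=np.array(s["ee_rot"]);p=s["tcp_pos"]
print(R.round(4).tolist(),"tin in tool",R.T@(np.array([.5472,.1372,.028])-p),"goal",R.T@(np.array([.5403,.0308,.028])-p))
E
```

```text
[[-0.0787, -0.9969, -0.0034], [-0.9969, 0.0787, -0.0026], [0.0028, 0.0032, -1.0]] tin in tool [ 8.86441895e-02  3.13679950e-05 -6.57127849e-04] goal [ 0.19525685 -0.00145949 -0.00036161]
```

Emit:
nudge_tcp:
  offsets:
    - {"jaw": 0.46,"pos": [0.015,0,0]}
    - {"jaw": 0.46,"pos": [0.024,0,0]}
    - {"jaw": 0.46,"pos": [0.028,0,0]}
    - {"jaw": 0.46,"pos": [0.032,0,0]}
    - {"jaw": 0.46,"pos": [0.036,0,0]}
    - {"jaw": 0.46,"pos": [0.040,0,0]}
    - {"jaw": 0.46,"pos": [0.044,0,0]}
    - {"jaw": 0.46,"pos": [0.048,0,0]}

```text
time_s: 3.55
tcp_pos: [0.5526, 0.1806, 0.0294]
ee_rot: [[-0.076, -0.997, 0.003], [-0.997, 0.076, 0.002], [-0.002, -0.003, -1.0]]
wrist_force: [-1.0, 5.2, 4.5]
gripper_width: 0.459
gripper_force: 2.4
```

```bash
python3 - <<'E'
from station import r, cam, monitor
import numpy as np,cv2
c=cam.capture("wrist");cv2.imwrite("pics/wrist2.png",c["pixels"][:,:,::-1])
c=cam.capture("top");cv2.imwrite("pics/top2.png",c["pixels"][:,:,::-1])
E
```

```text
(no output)
```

View pics/wrist2.png

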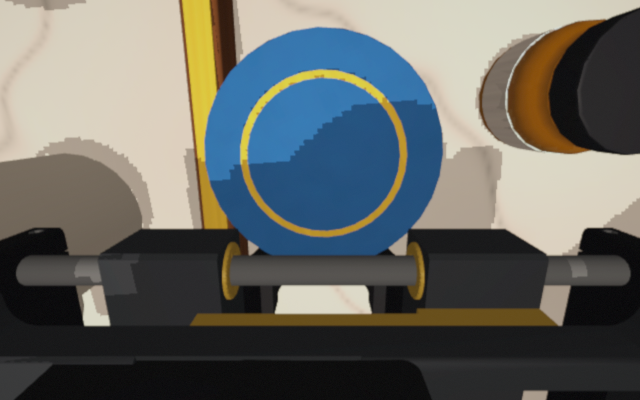

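The wrist view shows the tin cradled centrally between the fingers, with its centre at (324,153), and still hugging the rail. Contact force is 5 N, so I'll keep pushing.

Emit:
nudge_tcp:
  offsets:
    - {"jaw": 0.46,"pos": [0.005,0,0]}
    - {"jaw": 0.46,"pos": [0.011,0,0]}
    - {"jaw": 0.46,"pos": [0.017,0,0]}
    - {"jaw": 0.46,"pos": [0.023,0,0]}
    - {"jaw": 0.46,"pos": [0.029,0,0]}
    - {"jaw": 0.46,"pos": [0.035,0,0]}
    - {"jaw": 0.46,"pos": [0.041,0,0]}
    - {"jaw": 0.46,"pos": [0.047,0,0]}

```text
time_s: 4.45
tcp_pos: [0.5479, 0.1322, 0.0287]
ee_rot: [[-0.077, -0.997, 0.0], [-0.997, 0.077, 0.0], [-0.0, -0.0, -1.0]]
wrist_force: [1.6, 4.1, 4.5]
gripper_width: 0.46
gripper_force: 2.7
```

```bash
python3 - <<'E'
from station import r, cam, monitor
from h import *
c=cam.capture("wrist");e=ring(c,200,440,20,250);p=onplane(c,*e[0],.062);d=p[:2]-[.583,-.0407];print("tin",p,"rail frame",d@[.997,-.0768],d@[.0768,.997],monitor.sense()["wrist_force"],monitor.sense()["tcp_pos"],monitor.sense()["ee_rot"])
E
```

```text
tin [0.54334887 0.07651029 0.062     ] rail frame -0.0485339258102775 0.11381345459419537 [1.72527377 0.68683444 2.33407082] [0.54742787 0.13118355 0.02844988] [[-7.80638353e-02 -9.96948012e-01 -8.35996064e-04]
 [-9.96948151e-01  7.80643378e-02 -5.86305437e-04]
 [ 6.49777519e-04  7.87675479e-04 -9.99999479e-01]]
```

Emit:
nudge_tcp:
  offsets:
    - {"jaw": 0.46,"pos": [0.005,0,0]}
    - {"jaw": 0.46,"pos": [0.011,0,0]}
    - {"jaw": 0.46,"pos": [0.017,0,0]}
    - {"jaw": 0.46,"pos": [0.023,0,0]}
    - {"jaw": 0.46,"pos": [0.029,0,0]}
    - {"jaw": 0.46,"pos": [0.034,0,0]}
    - {"jaw": 0.46,"pos": [0.038,0,0]}
    - {"jaw": 0.46,"pos": [0.040,0,0]}

```text
time_s: 5.3
tcp_pos: [0.5444, 0.0922, 0.0284]
ee_rot: [[-0.078, -0.997, -0.001], [-0.997, 0.078, -0.0], [0.0, 0.001, -1.0]]
wrist_force: [-0.0, 3.4, 2.6]
gripper_width: 0.462
gripper_force: 1.8
```

```bash
python3 - <<'E'
from station import r, cam, monitor
from h import *
c=cam.capture("wrist");e=ring(c,200,440,20,250);p=onplane(c,*e[0],.062);d=p[:2]-[.583,-.0407];print("tin",p,"rail frame",d@[.997,-.0768],d@[.0768,.997],monitor.sense()["wrist_force"],monitor.sense()["tcp_pos"])
cv2.imwrite("pics/wrist3.png",c["pixels"][:,:,::-1])
E
```

```text
tin [0.53978403 0.03638658 0.062     ] rail frame -0.04900657126409376 0.07353632970038722 [1.50943381 1.75299699 0.50643677] [0.54433703 0.09200766 0.02835511]
```

View pics/wrist3.png

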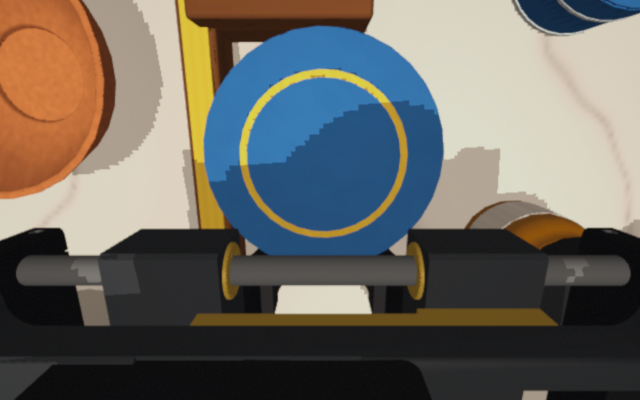

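The tin is about 5 mm short of the divider face, which is just beyond its top edge in the picture at row 25. I'll creep in and watch the force.

Emit:
nudge_tcp:
  offsets:
    - {"jaw": 0.46,"pos": [0.001,-0.0003,0]}
    - {"jaw": 0.46,"pos": [0.002,-0.0005,0]}
    - {"jaw": 0.46,"pos": [0.003,-0.0005,0]}
    - {"jaw": 0.46,"pos": [0.004,-0.0005,0]}

```text
time_s: 5.75
tcp_pos: [0.5448, 0.0887, 0.0284]
ee_rot: [[-0.077, -0.997, -0.0], [-0.997, 0.077, -0.0], [0.0, 0.0, -1.0]]
wrist_force: [0.2, 2.3, 0.7]
gripper_width: 0.461
gripper_force: 1.5
```

Emit:
nudge_tcp:
  offsets:
    - {"jaw": 0.46,"pos": [0.0005,0,0]}
    - {"jaw": 0.46,"pos": [0.001,0,0]}
    - {"jaw": 0.46,"pos": [0.001,0,0]}

```text
time_s: 6.05
tcp_pos: [0.5447, 0.0876, 0.0284]
ee_rot: [[-0.077, -0.997, -0.0], [-0.997, 0.077, -0.0], [0.0, 0.0, -1.0]]
wrist_force: [0.2, 1.8, 1.1]
gripper_width: 0.464
gripper_force: 1.2
```

Force is still low, so there is no contact with the divider yet. I'll go on in small increments.

Emit:
nudge_tcp:
  offsets:
    - {"jaw": 0.46,"pos": [0.0005,0,0]}
    - {"jaw": 0.46,"pos": [0.001,0,0]}
    - {"jaw": 0.46,"pos": [0.001,0,0]}
  only: "pos|wrist"

```text
tcp_pos: [0.5446, 0.0866, 0.0284]
wrist_force: [0.0, 2.3, 0.1]
```

```bash
python3 - <<'E'
from station import r, cam, monitor
from h import *
c=cam.capture("wrist");e=ring(c,200,440,20,250);p=onplane(c,*e[0],.062);d=p[:2]-[.583,-.0407];print("tin",p,"rail frame",d@[.997,-.0768],d@[.0768,.997],monitor.sense()["wrist_force"],monitor.sense()["tcp_pos"])
E
```

```text
tin [0.54002304 0.03072385 0.062     ] rail frame -0.04833337670205396 0.06790894877209906 [1.0906517  2.20976794 0.95493076] [0.54465021 0.08657577 0.02844083]
```

Emit:
nudge_tcp:
  offsets:
    - {"jaw": 0.46,"pos": [0.0005,0,0]}
    - {"jaw": 0.46,"pos": [0.001,0,0]}
    - {"jaw": 0.46,"pos": [0.001,0,0]}
  only: "pos|wrist"

```text
tcp_pos: [0.5446, 0.0856, 0.0285]
wrist_force: [0.1, -0.2, -0.7]
```

Emit:
nudge_tcp:
  offsets:
    - {"jaw": 0.46,"pos": [0.0003,0,0]}
    - {"jaw": 0.46,"pos": [0.0006,0,0]}
  only: "pos|wrist"

```text
tcp_pos: [0.5446, 0.0851, 0.0285]
wrist_force: [0.2, 1.5, -0.1]
```

Emit:
nudge_tcp:
  offsets:
    - {"jaw": 0.46,"pos": [0.0005,0,0]}
    - {"jaw": 0.46,"pos": [0.001,0,0]}
    - {"jaw": 0.46,"pos": [0.001,0,0]}
  only: "pos|wrist"

```text
tcp_pos: [0.5448, 0.0846, 0.0285]
wrist_force: [-0.1, 3.8, -0.3]
```

```bash
python3 - <<'E'
from station import r, cam, monitor
from h import *
c=cam.capture("wrist");e=ring(c,200,440,20,250);p=onplane(c,*e[0],.062);d=p[:2]-[.583,-.0407];print("tin",p,"rail frame",d@[.997,-.0768],d@[.0768,.997],monitor.sense()["wrist_force"],monitor.sense()["tcp_pos"])
cv2.imwrite("pics/wrist4.png",cv2.resize(c["pixels"][0:90,180:400,::-1],None,fx=3,fy=3))
E
```

```text
tin [0.54003552 0.02884773 0.062     ] rail frame -0.04817685536232684 0.06603941914452004 [-0.02518138  3.83864064 -1.13858664] [0.54480655 0.08459087 0.02855442]
```

View pics/wrist4.png

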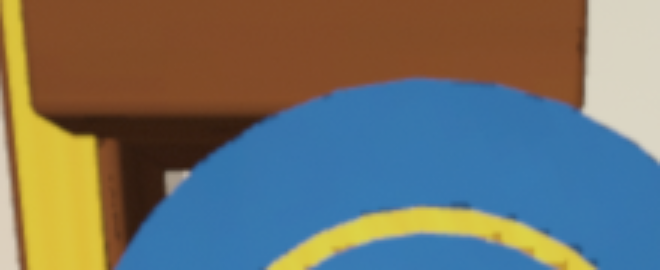

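The crop shows the lid's edge overlapping the divider's top, and force is beginning to rise. One more small nudge to confirm contact.

Emit:
nudge_tcp:
  offsets:
    - {"jaw": 0.46,"pos": [0.0005,0,0]}
    - {"jaw": 0.46,"pos": [0.001,0,0]}
    - {"jaw": 0.46,"pos": [0.001,0,0]}
  only: "pos|wrist"

```text
tcp_pos: [0.5452, 0.0844, 0.0287]
wrist_force: [-0.5, 8.4, -0.7]
```

The force doubled while the tool barely moved, so the tin is seated against the divider. I'll back straight off, then go up.

Emit:
nudge_tcp:
  offsets:
    - {"jaw": 0.46,"pos": [-0.002,0,0]}
    - {"jaw": 0.46,"pos": [-0.006,0,0]}
    - {"jaw": 0.46,"pos": [-0.015,0,0]}
    - {"jaw": 0.46,"pos": [-0.03,0,0]}
    - {"jaw": 0.46,"pos": [-0.06,0,0]}
    - {"jaw": 0.46,"pos": [-0.06,0,-0.04]}
    - {"jaw": 0.46,"pos": [-0.06,0,-0.09]}
    - {"jaw": 0.46,"pos": [-0.06,0,-0.14]}

```text
time_s: 8.35
tcp_pos: [0.5487, 0.1438, 0.1697]
ee_rot: [[-0.076, -0.997, -0.002], [-0.997, 0.076, -0.001], [0.002, 0.001, -1.0]]
wrist_force: [0.6, 0.3, -0.8]
gripper_width: 0.458
gripper_force: 0.0
```

Emit:
nudge_tcp:
  offsets:
    - {"jaw": 0.46,"pos": [-0.05,0,-0.03]}
    - {"jaw": 0.46,"pos": [-0.1,0,-0.03]}
    - {"jaw": 0.46,"pos": [-0.1,0,-0.03]}
    - {"jaw": 0.46,"pos": [-0.1,0,-0.03]}
  quiet: true

```text
ok
```

```bash
python3 - <<'E'
from station import r, cam, monitor
from h import *
t=cam.capture("top");s=cam.capture("side")
cv2.imwrite("pics/top5.png",t["pixels"][:,:,::-1]);cv2.imwrite("pics/side5.png",s["pixels"][100:300,200:440,::-1].repeat(2,0).repeat(2,1))
E
```

```text
(no output)
```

View pics/side5.png

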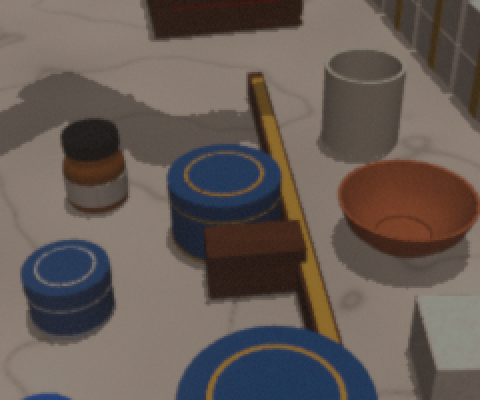

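View pics/top5.png

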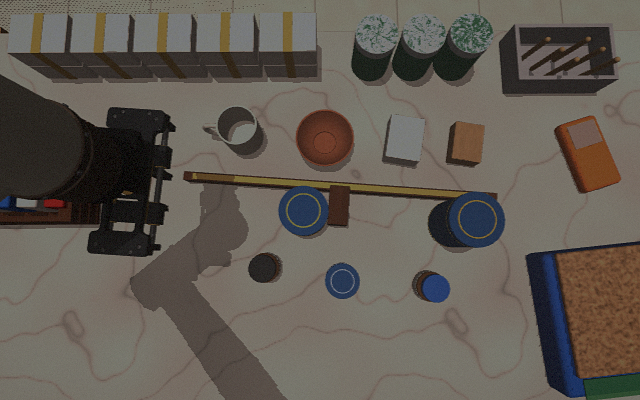

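Both views show the flat tin, now at (304,210) in the top view, upright and touching both rail and divider. The tall tin has not moved and the gripper is clear, so I'm handing in.

```bash
python3 -c "
from station import r, cam, monitor
s=monitor.sense();print(s['time_s'],s['tcp_pos'],s['wrist_force']);print(r.finish_job())"
```

```text
8.85 [0.55612591 0.24226125 0.19763713] [-0.34059014  0.11639705 -0.30172687]
the job is handed in; nothing more can be done
None
```

The flat tin now stands upright against both the rail and the divider, the tall tin was not touched, and the job was handed in at 8.85 s with the gripper clear.

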